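# Feel and take up the end float of a polishing spindle

### The arm

A 6-joint arm with a two-finger parallel gripper is mounted at the origin on the work surface. World frame = base frame: x ahead of the robot, y to its left, z up, the work surface at z = 0. Lengths are in m, angles in degrees, forces in N, time in s.
With the tool pointing down it reaches from about 0.4 to 0.825 m from the base axis. Payload 7 kg.
Tool frame: the origin (TCP) lies on the centre line of the jaws, within the pads' length; the fingertips stand 22 mm ahead of it and the grasp point (between the pads) lies 3 mm ahead of it; z points along the fingers, y is the line along which they close (so a half turn about z gives the same grasp; the last joint's range is limited). The gripper opens to 88 mm and grips with 3 to 60 N. Pads are 19 mm wide; open, the fingers measure 130 mm over their backs; the gripper's body (78 mm by 193 mm) begins 47 mm behind the grasp point.
Start: joints at [87.668, 20.546, 0.682, 0, -70.136, -16.507], TCP at [0.218, 0.639, 0.249] pointing down, gripper open.
Joint ranges: [-176.03, 176.03], [-82.01, 121.73], [-58.28, 71.71], [-173.87, 95.51], [-174.79, -0.11], [-173.66, 173.66]. Speed limits (degrees/s): [136.94, 136.94, 172.46, 180, 180, 180].

### API

Orientations are given as [roll, pitch, yaw] about the fixed x, y, z axes, in that order (R = Rz(yaw) Ry(pitch) Rx(roll)).
In Python, from plant import get_state, cams, r gives the robot as it stands.
- The arm moves only by the tool apply_moves, never from a script. Its argument "targets" is a list of rows, each an object with "dp": the shift along the world's x, y, z in m, a list of three; "yaw": the turn about the world's z in degrees. In form: [{"dp": [x, y, z], "yaw": yaw}, ...]. A call has 1 to 20 rows; each row is the pose to reach, as a shift and turn from the pose commanded when the call began; what a row does not reach only later rows make up. A row lasts 1/12 s, in which the tool goes at most 41.7 mm and 7.16 degrees, less where a joint would pass 70% of its speed; a pose out of reach is approached as far as the arm can. A call with a gripper value outside its range is refused whole. "grip" is the gripper command: -1 is fully open, 1 is shut, values between are in proportion, set as the call begins (left out, the last holds). The fingers move at their own pace and stop on an object; "squeeze" is the grip in N (left out, the last holds). Time passes only in rows, so rows that repeat a pose let the fingers close. It gives the time, the measured TCP pose, the force, the opening and the grip force at its end, in the units of the state.
- get_state(): the state, without advancing time (a new reading comes with each control period).
- cams.capture(name): name is "scene" or "top" or "wrist"; returns a dict with "image" (420x560x3 uint8, red, green, blue), "range_z" (420x560 float32, m along the optical axis (not along the pixel's ray), 0 where there is no reading), "fx", "fy", "cx", "cy" (pixels), "R" (3x3) and "t" (3): a world point X has camera coordinates R X + t; the wrist camera has in their place "T_tool_cam" (4x4, takes a point from camera to tool coordinates, whose origin is the TCP and whose axes are the flange's). Camera axes: x right, y down, z forward; pixel columns grow to the right and rows downward; lengths in m; the calibration is good to about 2 mm. A picture is of the moment at which its call begins: read the wrist's pose just before it.
- r.close_job(): hands the job in; it is judged then, once.
The state is a dict: "time_s": time; "joints": joint angles; "qd": joint speeds; "joint_torque": joint torques, N m; "tcp_pos": TCP position; "eef_rot": TCP orientation; "contact_force": force on the tool from outside, world axes, zero at the start; "moment": the same for the moment, N m; "gripper_width": finger opening in m; "gripper_force": force on a finger pad.
Only numpy, scipy, OpenCV 4.12 (cv2) and the standard library are available. Lean on these libraries where they do the work, as an engineer would, in place of code of your own. Each camera call takes 0.05 s, during which the arm holds its last target. There are 200 camera calls.

### The job

Feel the end float of the polishing head's spindle: gently pull its plain tail outwards until it stops, then push it inwards until it bears on the brass thrust bush without shifting the bush. Take up that float by sliding the thrust bush inwards by its knurled ring, gently, until everything comes up solid. Then push the tail inwards once more, just enough to ease the bush back a hair, so that the spindle is no longer pinched between its stops but keeps less than 2 mm of float; let go, and leave the loose things on the bench alone.

Things in the scene. Friction and masses are not known exactly. Their poses are not given: they have to be found in the camera images.
- head: Grey cast polishing head, bolted to the bench: bed 100 x 215 x 16 mm, two pillars carrying a level spindle 125 mm above the bench. Origin on the bench under the axis; z up; +y along the spindle from plain tail to tapered nose. Tail pillar y -95 to -66 mm, split nose pillar y 40 to 72 mm; nothing on them is higher than 166 mm. The tail is pushed inwards in +y, pulled outwards in -y.
- spindle: 16 mm steel shaft, 328 mm long plus a tapered threaded nose; slides along head y with about 1.2 N of drag, no spring. Carries a two-step aluminium vee pulley (82 and 62 mm) with a 34 mm hub towards the nose. Origin on the axis at the hub's end face, which meets the thrust bush; axes as the head's. It starts anywhere in its float.
- tail_grip (a point): Point on the spindle axis in the bare 16 mm tail, 160 mm from the spindle's origin towards -y, 28 mm from the tail's end, over 35 mm from the tail pillar. Pinch it here from above, fingers closing across the shaft. Moves with the spindle.
- set_collar: Dark steel set collar, 32 mm diameter, 11 mm wide, clamped fast on the spindle between tail pillar and pulley (it never slips; its place on the spindle differs by up to 8 mm between starts). Origin on the axis at its face towards the tail pillar, which meets the tail bush when the spindle is pulled out; at the start 1.5 to 12.5 mm from it.
- tail_bush: Brass flange, 30 mm diameter, of the plain bush fixed in the tail pillar. Origin on the axis at its inner face (head y = -62 mm), the solid stop for the set collar. Fixed. Thrust faces must not be pressed or knocked with more than 20 N.
- thrust_bush: Brass 30 mm sleeve round the spindle through the nose pillar, knurled ring at its outer end. The split pillar nips it: it slides along head y at about 9 N and stays put. Origin: on the axis, inner end face, 1.5 to 8.5 mm from the hub at the start. Slid in (-y) it meets the hub, carries the spindle along till the collar meets the tail bush, and stays wedged. Float at the start 6 to 18 mm.
- ring_grip (a point): Point on the axis in the middle of the thrust bush's knurled ring (44 mm diameter, 24 mm wide), 97 mm from the bush's origin towards +y. Pinch the ring here from above, fingers closing across the axis; it stays 15 mm or more from the pillar with the float taken up. Moves with the bush.
- hammer: Hammer lying loose on the bench. Leave alone.
- brush: Bench brush lying loose on the bench. Leave alone.
- compound_bar: Bar of reddish polishing compound, 45 x 110 x 32 mm, loose on the bench. Leave alone.
- tin: Round metal tin, 68 mm diameter, 55 mm high, standing loose on the bench. Leave alone.

How it is judged:
By the outcome, as a careful person would: the job done as asked, in the order asked, and still so for the second after the job is handed in, with the robot touching nothing.
It also fails if it takes over 72 s, if anything falls off the work surface, if the arm or the gripper's body presses on something with over 40 N, if the wrist force passes 120 N, or if a joint passes its speed limit or range.

## Working session

There is one attempt and no reset: what is moved stays moved. The work goes in short steps, Python scripts to look and compute and a tool call to move; the robot and the scene stay as the last step left them, time stands still between calls to the robot, and variables do not carry over. Pictures are saved under pics/ and viewed, at most 10 in all, crops included, and the job is handed in when it is done.

Besides the shell and the picture viewer there is one more tool, called after "Emit:" by a JSON object that holds its "api" and its "payload". apply_moves: Moves the arm, as the interface text tells. Its arguments: {"type":"object","properties":{"targets":{"type":"array","items":{"type":"object","properties":{"dp":{"type":"array","items":{"type":"number"}},"yaw":{"type":"number"}}}},"grip":{"type":"number"},"squeeze":{"type":"number"}},"required":["targets"]}

```bash
ls; mkdir -p pics
python3 - <<'E'
from plant import get_state,cams,r
import cv2,numpy as np
s=get_state();print(s)
for n in("scene","top"):
    c=cams.capture(n);cv2.imwrite(f"pics/{n}0.png",c["image"][:,:,::-1]);np.savez(f"pics/{n}0.npz",**c)
    print(n,c["fx"],c["cx"],c["cy"],c["R"],c["t"])
E
```

```text
pics
{'time_s': 0.0, 'joints': array([ 8.76677047e+01,  2.05908524e+01,  6.33589656e-01, -1.91079099e-02,
       -7.01349874e+01, -1.65073391e+01]), 'qd': array([-0.03588374,  0.12089956,  0.11834474, -0.06770357,  0.0720009 ,
       -0.00535462]), 'joint_torque': array([ 3.05304602e-04, -5.82709908e+01,  2.93059123e+01,  6.99741080e+00,
        6.97597337e-03, -1.46000339e-04]), 'tcp_pos': array([0.21784871, 0.63840609, 0.24763101]), 'eef_rot': array([ 1.79906448e+02, -8.99189545e-03, -1.88461345e+01]), 'contact_force': array([-0.00233722, -0.4084186 ,  0.36121557]), 'moment': array([ 0.06503002,  0.00400563, -0.01881076]), 'gripper_force': 0.0, 'gripper_width': 0.08720640470651142}
scene 455.0795342346284 273.1937782425728 211.7475027840073 [[ 0.4218583   0.90664641  0.00527763]
 [ 0.57940985 -0.26511031 -0.77071444]
 [-0.69736633  0.3281902  -0.63715884]] [-0.21716256 -0.21574343  1.48786144]
top 438.8620017869683 277.67729588529494 204.7895025947841 [[ 0.02955607 -0.99940554 -0.01774825]
 [-0.99733749 -0.02830137 -0.06720842]
 [ 0.06666616  0.01968741 -0.99758109]] [-2.76599407e-04  5.23619507e-01  1.26454258e+00]
```

View pics/scene0.png

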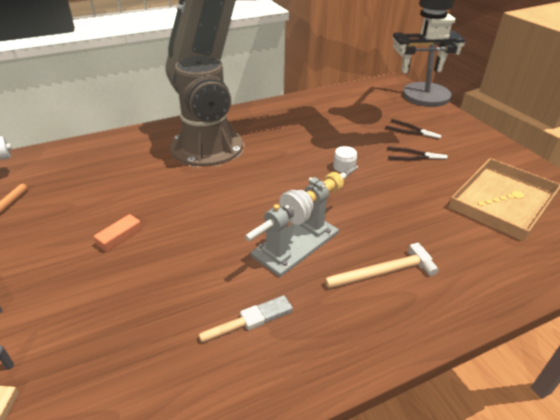

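View pics/top0.png

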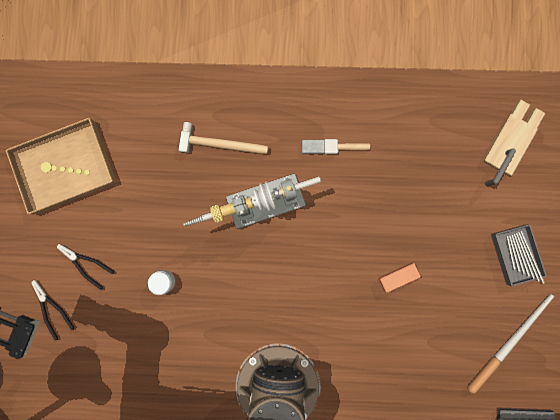

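The scene shows the head with its tail at right (top view, about 320,180) and the nose at left (185,224). The brass ring is near (216,213). Next I'll enlarge it and fit the axis.

```bash
cat > h.py <<'E'
import numpy as np,cv2
def ray(c,u,v,z,R=None,t=None):
    R=c["R"];t=c["t"]
    d=R.T@np.array([(u-c["cx"])/c["fx"],(v-c["cy"])/c["fy"],1]);o=-R.T@t
    return o+d*(z-o[2])/d[2]
def cloud(c):
    Z=c["range_z"];v,u=np.mgrid[:Z.shape[0],:Z.shape[1]]
    P=np.stack([(u-c["cx"])/c["fx"]*Z,(v-c["cy"])/c["fy"]*Z,Z],-1)
    return (P-c["t"])@c["R"]
E
python3 - <<'E'
import numpy as np,cv2
from h import *
c=dict(np.load("pics/top0.npz"))
im=c["image"][:,:,::-1][160:240,170:335]
cv2.imwrite("pics/crop0.png",cv2.resize(im,None,fx=4.8,fy=4.8,interpolation=cv2.INTER_CUBIC))
X=cloud(c)
for u in range(180,324,4):
    col=X[170:235,u];i=np.argmax(col[:,2]*(c["range_z"][170:235,u]>0));
    m=col[:,2]>col[i,2]-.006
    print(u,170+i,col[i].round(4),m.sum())
for p in [(320,180),(185,224)]: print(ray(c,*p,.125))
E
```

```text
180 209 [0.5036 0.3039 0.0049] 46
184 223 [0.4602 0.2614 0.1286] 4
188 222 [0.4631 0.2503 0.1306] 4
192 220 [0.4688 0.2399 0.1303] 4
196 221 [0.4664 0.2288 0.1318] 5
200 218 [0.4746 0.218  0.134 ] 4
204 216 [0.4802 0.2075 0.1342] 5
208 216 [0.4805 0.1968 0.1346] 6
212 215 [0.4828 0.1833 0.1519] 5
216 211 [0.4936 0.1733 0.1514] 5
220 217 [0.4784 0.1631 0.1455] 8
224 211 [0.4947 0.1538 0.1412] 8
228 208 [0.5029 0.1434 0.142 ] 8
232 201 [0.5214 0.133  0.1458] 7
236 204 [0.5127 0.1202 0.1626] 8
240 199 [0.5259 0.1102 0.1633] 9
244 206 [0.5086 0.1001 0.1539] 9
248 200 [0.5254 0.0911 0.1434] 5
252 199 [0.5282 0.0805 0.1454] 3
256 197 [0.5328 0.0692 0.1577] 5
260 186 [0.5622 0.0599 0.1553] 9
264 195 [0.5377 0.048  0.1681] 6
268 194 [0.5407 0.0378 0.1663] 9
272 200 [0.5257 0.0271 0.1629] 4
276 190 [0.5539 0.018  0.1441] 10
280 192 [0.5498 0.0074 0.1353] 5
284 190 [ 0.5536 -0.0032  0.1529] 9
288 187 [ 0.5603 -0.0134  0.1671] 4
292 189 [ 0.557  -0.0241  0.1511] 10
296 195 [ 0.5429 -0.0353  0.1359] 5
300 184 [ 0.5726 -0.0451  0.1357] 5
304 182 [ 0.5783 -0.0556  0.1349] 4
308 181 [ 0.5814 -0.0663  0.1335] 6
312 182 [ 0.5789 -0.0769  0.1345] 7
316 181 [ 0.582  -0.0875  0.1337] 5
320 181 [ 0.5828 -0.0984  0.1298] 1
[ 0.58605545 -0.09873635  0.125     ]
[0.45764115 0.25941484 0.125     ]
```

View pics/crop0.png

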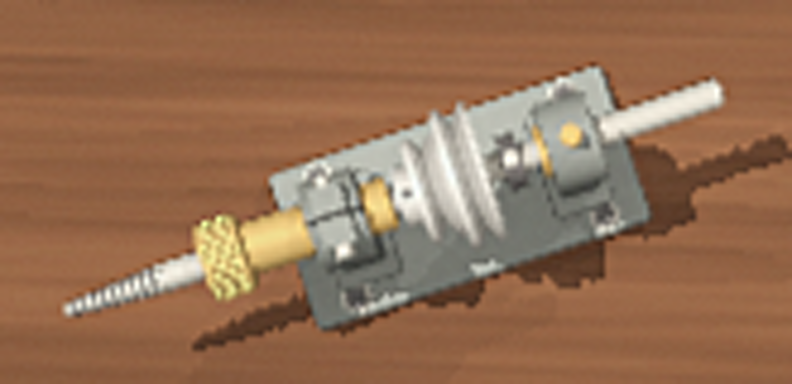

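Pixel positions in the enlarged crop:

| Feature | Crop pixel |
|---|---|
| Tail end | (718,93) |
| Ring centre | (222,257) |
| Nose tip | (68,310) |
| Collar | about (512,155) |

The axis runs at about 109.7°, so the tool yaw should be about -70.3°. I'll hover over the tail.

Emit:
{"api": "apply_moves", "payload": {"targets": [{"dp": [0.36, -0.71, 0], "yaw": -51.4}, {"dp": [0.36, -0.71, 0], "yaw": -51.4}, {"dp": [0.36, -0.71, 0], "yaw": -51.4}, {"dp": [0.36, -0.71, 0], "yaw": -51.4}, {"dp": [0.36, -0.71, 0], "yaw": -51.4}, {"dp": [0.36, -0.71, 0], "yaw": -51.4}, {"dp": [0.36, -0.71, 0], "yaw": -51.4}, {"dp": [0.36, -0.71, 0], "yaw": -51.4}, {"dp": [0.36, -0.71, 0], "yaw": -51.4}, {"dp": [0.36, -0.71, 0], "yaw": -51.4}, {"dp": [0.36, -0.71, 0], "yaw": -51.4}, {"dp": [0.36, -0.71, 0], "yaw": -51.4}, {"dp": [0.36, -0.71, 0], "yaw": -51.4}, {"dp": [0.36, -0.71, 0], "yaw": -51.4}, {"dp": [0.36, -0.71, 0], "yaw": -51.4}, {"dp": [0.36, -0.71, 0], "yaw": -51.4}, {"dp": [0.36, -0.71, 0], "yaw": -51.4}, {"dp": [0.36, -0.71, 0], "yaw": -51.4}, {"dp": [0.36, -0.71, 0], "yaw": -51.4}, {"dp": [0.36, -0.71, 0], "yaw": -51.4}]}}

```text
time_s: 1.77
tcp_pos: [0.5796, -0.0763, 0.2475]
eef_rot: [179.9, -0.0, -70.5]
contact_force: [-0.4, 1.7, -0.1]
gripper_width: 0.0881
gripper_force: 0.0
```

```bash
cat >> h.py <<'E'
from scipy.spatial.transform import Rotation as Ro
def wrist(name):
    from plant import get_state,cams
    s=get_state();c=cams.capture("wrist");T=np.eye(4);T[:3,:3]=Ro.from_euler("xyz",s["eef_rot"],degrees=True).as_matrix();T[:3,3]=s["tcp_pos"]
    W=T@c["T_tool_cam"];c["R"]=W[:3,:3].T;c["t"]=-W[:3,:3].T@W[:3,3]
    cv2.imwrite(f"pics/{name}.png",c["image"][:,:,::-1]);np.savez(f"pics/{name}.npz",**c)
    print(s["time_s"],s["tcp_pos"],s["eef_rot"],s["contact_force"],s["joints"].round(1));return c
E
python3 - <<'E'
from h import *
c=wrist("w1");print(c["T_tool_cam"].round(3),c["fx"])
E
```

```text
1.7667 [ 0.57955722 -0.07625966  0.2475339 ] [ 1.79903790e+02 -4.68238118e-02 -7.04609003e+01] [-0.40568923  1.71153221 -0.11712061] [ 11.7  12.2 -11.2   0.1 -66.8   7.8]
[[ 0.001 -0.962 -0.272  0.073]
 [ 1.     0.001  0.001 -0.001]
 [-0.001 -0.272  0.962 -0.136]
 [ 0.     0.     0.     1.   ]] 299.24512030110833
```

View pics/w1.png

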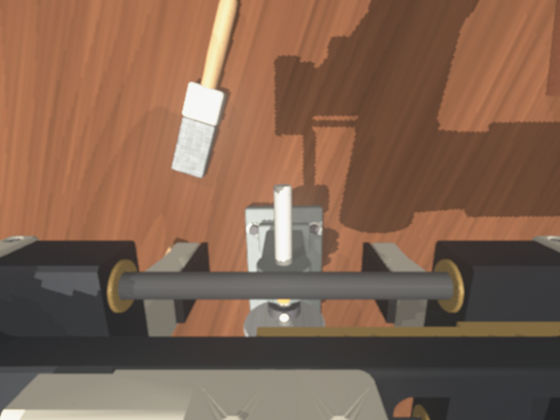

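The wrist view shows the tail shaft as a vertical strip, with its end at about (283,186) and meeting the pillar near (283,262). I'll measure its axis from depth.

Run:
```python
from h import *
c=dict(np.load("pics/w1.npz"));X=cloud(c);Z=c["range_z"]
pts=[]
for v in range(182,266,4):
    x=X[v,265:302];m=(Z[v,265:302]>0)&(x[:,2]>.115)&(x[:,2]<.14)
    if m.sum()<3: print(v,m.sum());continue
    i=np.where(m)[0];e=(i[0]+i[-1])/2+265
    a=ray(c,e,v,.125);
    print(v,m.sum(),e,x[m].mean(0).round(4),x[m][:,2].max().round(4),a.round(4));pts.append(a)
pts=np.array(pts);q=pts[:,:2]-pts[:,:2].mean(0);d=np.linalg.svd(q)[2][0];print(np.degrees(np.arctan2(d[1],d[0])),pts.mean(0))
t=dict(np.load("pics/top0.npz"))
for p in [(319.6,179.4),(297.5,187.7),(216.25,213.5),(184.2,224.6)]: print(ray(t,*p,.125))
print(ray(c,283,186,.125))
```

```text
182 0
186 18 282.5 [ 0.5895 -0.0969  0.1297] 0.1315 [ 0.5892 -0.096   0.125 ]
190 18 282.5 [ 0.5884 -0.0938  0.1308] 0.133 [ 0.588  -0.0926  0.125 ]
194 18 282.5 [ 0.5872 -0.0904  0.1305] 0.1323 [ 0.5868 -0.0892  0.125 ]
198 18 282.5 [ 0.586  -0.0871  0.1307] 0.1328 [ 0.5856 -0.0858  0.125 ]
202 17 282.5 [ 0.5851 -0.0835  0.1304] 0.1326 [ 0.5844 -0.0823  0.125 ]
206 18 282.5 [ 0.5836 -0.0802  0.1305] 0.1332 [ 0.5831 -0.0788  0.125 ]
210 17 283.0 [ 0.582  -0.0771  0.1311] 0.1329 [ 0.5815 -0.0755  0.125 ]
214 17 283.0 [ 0.5808 -0.0737  0.1312] 0.1333 [ 0.5802 -0.072   0.125 ]
218 17 283.0 [ 0.5796 -0.0702  0.1312] 0.1336 [ 0.579  -0.0684  0.125 ]
222 16 283.0 [ 0.5787 -0.0665  0.131 ] 0.1338 [ 0.5777 -0.0648  0.125 ]
226 17 283.0 [ 0.5771 -0.0631  0.1309] 0.133 [ 0.5764 -0.0612  0.125 ]
230 17 283.0 [ 0.5758 -0.0596  0.131 ] 0.1329 [ 0.5751 -0.0576  0.125 ]
234 17 283.0 [ 0.5745 -0.056   0.1308] 0.1326 [ 0.5738 -0.0539  0.125 ]
238 17 283.0 [ 0.5732 -0.0523  0.1306] 0.1332 [ 0.5725 -0.0502  0.125 ]
242 18 283.5 [ 0.5715 -0.0488  0.1306] 0.1332 [ 0.5708 -0.0467  0.125 ]
246 18 283.5 [ 0.5702 -0.045   0.1302] 0.133 [ 0.5694 -0.0429  0.125 ]
250 18 283.5 [ 0.5688 -0.0412  0.1301] 0.1328 [ 0.5681 -0.0391  0.125 ]
254 17 284.0 [ 0.5672 -0.038   0.1309] 0.1328 [ 0.5663 -0.0355  0.125 ]
258 37 283.0 [ 0.5656 -0.0307  0.1235] 0.1335 [ 0.5658 -0.0313  0.125 ]
262 37 283.0 [ 0.565  -0.0289  0.1282] 0.1334 [ 0.5645 -0.0275  0.125 ]
110.26293904234336 [ 0.57692209 -0.06256349  0.125     ]
[ 0.58764483 -0.09762817  0.125     ]
[ 0.56364255 -0.03900681  0.125     ]
[0.48818102 0.17662415 0.125     ]
[0.45597397 0.2614946  0.125     ]
[ 0.58879748 -0.09611333  0.125     ]
```

Emit:
{"api": "apply_moves", "payload": {"targets": [{"dp": [0.0016, 0.0003, -0.03], "yaw": 0.5}, {"dp": [0.0016, 0.0003, -0.06], "yaw": 0.5}, {"dp": [0.0016, 0.0003, -0.09], "yaw": 0.5}, {"dp": [0.0016, 0.0003, -0.108], "yaw": 0.5}, {"dp": [0.0016, 0.0003, -0.117], "yaw": 0.5}, {"dp": [0.0016, 0.0003, -0.117], "yaw": 0.5}, {"dp": [0.0016, 0.0003, -0.117], "yaw": 0.5}, {"dp": [0.0016, 0.0003, -0.117], "yaw": 0.5}, {"dp": [0.0016, 0.0003, -0.117], "yaw": 0.5}, {"dp": [0.0016, 0.0003, -0.117], "yaw": 0.5}]}}

```text
time_s: 2.65
tcp_pos: [0.5802, -0.0707, 0.1329]
eef_rot: [-179.9, -0.0, -69.7]
contact_force: [0.9, 0.7, -0.2]
gripper_width: 0.0876
gripper_force: 0.0
```

Emit:
{"api": "apply_moves", "payload": {"targets": [{"dp": [0, 0, -0.002], "yaw": 0}, {"dp": [0, 0, -0.002], "yaw": 0}, {"dp": [0, 0, -0.002], "yaw": 0}, {"dp": [0, 0, -0.002], "yaw": 0}, {"dp": [0, 0, -0.002], "yaw": 0}, {"dp": [0, 0, -0.002], "yaw": 0}, {"dp": [0, 0, -0.002], "yaw": 0}, {"dp": [0, 0, -0.002], "yaw": 0}, {"dp": [0, 0, -0.002], "yaw": 0}, {"dp": [0, 0, -0.002], "yaw": 0}, {"dp": [0, 0, -0.002], "yaw": 0}, {"dp": [0, 0, -0.002], "yaw": 0}], "grip": 1, "squeeze": 15}}

```text
time_s: 3.65
tcp_pos: [0.5798, -0.0708, 0.1296]
eef_rot: [-180.0, -0.0, -69.7]
contact_force: [-0.4, 0.7, -1.6]
gripper_width: 0.0154
gripper_force: 15.0
```

Emit:
{"api": "apply_moves", "payload": {"targets": [{"dp": [0.00017, -0.00047, 0], "yaw": 0}, {"dp": [0.00035, -0.00094, 0], "yaw": 0}, {"dp": [0.00052, -0.00141, 0], "yaw": 0}, {"dp": [0.00069, -0.00188, 0], "yaw": 0}, {"dp": [0.00087, -0.00235, 0], "yaw": 0}, {"dp": [0.00104, -0.00281, 0], "yaw": 0}]}}

```text
time_s: 4.15
tcp_pos: [0.5808, -0.0736, 0.1296]
eef_rot: [-180.0, -0.0, -69.7]
contact_force: [1.1, 2.0, -1.0]
gripper_width: 0.0156
gripper_force: 15.0
```

Emit:
{"api": "apply_moves", "payload": {"targets": [{"dp": [0.00017, -0.00047, 0], "yaw": 0}, {"dp": [0.00035, -0.00094, 0], "yaw": 0}, {"dp": [0.00052, -0.00141, 0], "yaw": 0}, {"dp": [0.00069, -0.00188, 0], "yaw": 0}]}}

```text
time_s: 4.48
tcp_pos: [0.5815, -0.0756, 0.1296]
eef_rot: [-180.0, -0.0, -69.7]
contact_force: [3.1, 2.3, -2.1]
gripper_width: 0.0155
gripper_force: 15.0
```

Emit:
{"api": "apply_moves", "payload": {"targets": [{"dp": [0.00017, -0.00047, 0], "yaw": 0}, {"dp": [0.00035, -0.00094, 0], "yaw": 0}, {"dp": [0.00052, -0.00141, 0], "yaw": 0}, {"dp": [0.00069, -0.00188, 0], "yaw": 0}]}}

```text
time_s: 4.82
tcp_pos: [0.5822, -0.0774, 0.1296]
eef_rot: [-180.0, -0.0, -69.7]
contact_force: [3.0, 2.2, -2.3]
gripper_width: 0.0159
gripper_force: 15.0
```

Emit:
{"api": "apply_moves", "payload": {"targets": [{"dp": [0.00017, -0.00047, 0], "yaw": 0}, {"dp": [0.00035, -0.00094, 0], "yaw": 0}, {"dp": [0.00052, -0.00141, 0], "yaw": 0}]}}

```text
time_s: 5.07
tcp_pos: [0.5827, -0.0788, 0.1296]
eef_rot: [-180.0, -0.0, -69.7]
contact_force: [3.7, 2.1, -1.8]
gripper_width: 0.0154
gripper_force: 15.0
```

Emit:
{"api": "apply_moves", "payload": {"targets": [{"dp": [0.0001, -0.00047, 0], "yaw": 0}, {"dp": [0.0002, -0.00094, 0], "yaw": 0}, {"dp": [0.0003, -0.00141, 0], "yaw": 0}]}}

```text
time_s: 5.32
tcp_pos: [0.5832, -0.0802, 0.1296]
eef_rot: [-180.0, -0.0, -69.7]
contact_force: [4.6, 2.9, -3.0]
gripper_width: 0.0159
gripper_force: 15.0
```

Emit:
{"api": "apply_moves", "payload": {"targets": [{"dp": [0.00017, -0.00047, 0], "yaw": 0}, {"dp": [0.00035, -0.00094, 0], "yaw": 0}]}}

```text
time_s: 5.48
tcp_pos: [0.5834, -0.0807, 0.1296]
eef_rot: [-180.0, 0.0, -69.7]
contact_force: [2.4, 8.6, -0.7]
gripper_width: 0.0153
gripper_force: 15.0
```

Emit:
{"api": "apply_moves", "payload": {"targets": [{"dp": [0.00017, -0.00047, 0], "yaw": 0}, {"dp": [0.00035, -0.00094, 0], "yaw": 0}]}}

```text
time_s: 5.65
tcp_pos: [0.5834, -0.0808, 0.1295]
eef_rot: [-180.0, 0.1, -69.7]
contact_force: [0.3, 13.7, 0.4]
gripper_width: 0.0155
gripper_force: 15.0
```

Emit:
{"api": "apply_moves", "payload": {"targets": [{"dp": [-0.00025, 0.00094, 0], "yaw": 0}, {"dp": [-0.0006, 0.00188, 0], "yaw": 0}, {"dp": [-0.00095, 0.0028, 0], "yaw": 0}, {"dp": [-0.0013, 0.00375, 0], "yaw": 0}, {"dp": [-0.00165, 0.0047, 0], "yaw": 0}, {"dp": [-0.002, 0.0056, 0], "yaw": 0}, {"dp": [-0.00235, 0.0066, 0], "yaw": 0}, {"dp": [-0.0027, 0.0075, 0], "yaw": 0}, {"dp": [-0.0031, 0.0084, 0], "yaw": 0}, {"dp": [-0.0034, 0.0094, 0], "yaw": 0}, {"dp": [-0.0038, 0.0103, 0], "yaw": 0}, {"dp": [-0.00405, 0.0113, 0], "yaw": 0}]}}

```text
time_s: 6.65
tcp_pos: [0.5799, -0.0712, 0.1296]
eef_rot: [-180.0, -0.0, -69.7]
contact_force: [4.6, 1.3, -3.5]
gripper_width: 0.0153
gripper_force: 15.0
```

Emit:
{"api": "apply_moves", "payload": {"targets": [{"dp": [-0.00017, 0.00047, 0], "yaw": 0}, {"dp": [-0.00035, 0.00094, 0], "yaw": 0}]}}

```text
time_s: 6.82
tcp_pos: [0.5795, -0.0702, 0.1296]
eef_rot: [-180.0, -0.0, -69.7]
contact_force: [5.0, 1.6, -3.6]
gripper_width: 0.0152
gripper_force: 15.0
```

Emit:
{"api": "apply_moves", "payload": {"targets": [{"dp": [-9e-05, 0.00024, 0], "yaw": 0}, {"dp": [-0.00017, 0.00047, 0], "yaw": 0}]}}

```text
time_s: 6.98
tcp_pos: [0.5793, -0.0697, 0.1296]
eef_rot: [-180.0, -0.0, -69.7]
contact_force: [4.5, 1.3, -4.2]
gripper_width: 0.0154
gripper_force: 15.0
```

Emit:
{"api": "apply_moves", "payload": {"targets": [{"dp": [-9e-05, 0.00024, 0], "yaw": 0}, {"dp": [-0.00017, 0.00047, 0], "yaw": 0}]}}

```text
time_s: 7.15
tcp_pos: [0.5792, -0.0693, 0.1296]
eef_rot: [-180.0, -0.0, -69.7]
contact_force: [6.0, 1.7, -3.9]
gripper_width: 0.0155
gripper_force: 15.0
```

Emit:
{"api": "apply_moves", "payload": {"targets": [{"dp": [-9e-05, 0.00024, 0], "yaw": 0}, {"dp": [-0.00017, 0.00047, 0], "yaw": 0}]}}

```text
time_s: 7.32
tcp_pos: [0.579, -0.0688, 0.1296]
eef_rot: [-180.0, -0.0, -69.7]
contact_force: [4.9, 0.3, -4.1]
gripper_width: 0.0153
gripper_force: 15.0
```

Emit:
{"api": "apply_moves", "payload": {"targets": [{"dp": [-9e-05, 0.00024, 0], "yaw": 0}, {"dp": [-0.00017, 0.00047, 0], "yaw": 0}]}}

```text
time_s: 7.48
tcp_pos: [0.5789, -0.0683, 0.1296]
eef_rot: [-180.0, -0.0, -69.7]
contact_force: [5.9, 1.0, -4.2]
gripper_width: 0.0157
gripper_force: 15.0
```

Emit:
{"api": "apply_moves", "payload": {"targets": [{"dp": [-9e-05, 0.00024, 0], "yaw": 0}, {"dp": [-0.00017, 0.00047, 0], "yaw": 0}]}}

```text
time_s: 7.65
tcp_pos: [0.5787, -0.0679, 0.1296]
eef_rot: [-180.0, -0.0, -69.7]
contact_force: [5.5, 0.7, -2.8]
gripper_width: 0.0154
gripper_force: 15.0
```

Emit:
{"api": "apply_moves", "payload": {"targets": [{"dp": [-9e-05, 0.00024, 0], "yaw": 0}, {"dp": [-0.00017, 0.00047, 0], "yaw": 0}]}}

```text
time_s: 7.82
tcp_pos: [0.5785, -0.0674, 0.1296]
eef_rot: [-180.0, -0.0, -69.7]
contact_force: [5.0, 0.2, -3.4]
gripper_width: 0.0156
gripper_force: 15.0
```

Emit:
{"api": "apply_moves", "payload": {"targets": [{"dp": [-9e-05, 0.00024, 0], "yaw": 0}, {"dp": [-0.00017, 0.00047, 0], "yaw": 0}]}}

```text
time_s: 7.98
tcp_pos: [0.5783, -0.067, 0.1296]
eef_rot: [-180.0, -0.0, -69.7]
contact_force: [5.1, -0.2, -3.7]
gripper_width: 0.0157
gripper_force: 15.0
```

Emit:
{"api": "apply_moves", "payload": {"targets": [{"dp": [-9e-05, 0.00024, 0], "yaw": 0}, {"dp": [-0.00017, 0.00047, 0], "yaw": 0}]}}

```text
time_s: 8.15
tcp_pos: [0.5782, -0.0665, 0.1296]
eef_rot: [-180.0, -0.0, -69.7]
contact_force: [5.0, 0.6, -3.8]
gripper_width: 0.0153
gripper_force: 15.0
```

Emit:
{"api": "apply_moves", "payload": {"targets": [{"dp": [-9e-05, 0.00024, 0], "yaw": 0}, {"dp": [-0.00017, 0.00047, 0], "yaw": 0}]}}

```text
time_s: 8.32
tcp_pos: [0.578, -0.066, 0.1296]
eef_rot: [-180.0, -0.0, -69.7]
contact_force: [5.1, 0.2, -3.5]
gripper_width: 0.0154
gripper_force: 15.0
```

Emit:
{"api": "apply_moves", "payload": {"targets": [{"dp": [-9e-05, 0.00024, 0], "yaw": 0}, {"dp": [-0.00017, 0.00047, 0], "yaw": 0}]}}

```text
time_s: 8.48
tcp_pos: [0.5779, -0.0659, 0.1297]
eef_rot: [-180.0, -0.1, -69.7]
contact_force: [7.0, -2.8, -4.6]
gripper_width: 0.0153
gripper_force: 15.0
```

Emit:
{"api": "apply_moves", "payload": {"targets": [{"dp": [-9e-05, 0.00024, 0], "yaw": 0}, {"dp": [-0.00017, 0.00047, 0], "yaw": 0}]}}

```text
time_s: 8.65
tcp_pos: [0.5779, -0.0659, 0.1296]
eef_rot: [-180.0, -0.1, -69.7]
contact_force: [7.1, -6.1, -6.1]
gripper_width: 0.0158
gripper_force: 15.0
```

Emit:
{"api": "apply_moves", "payload": {"targets": [{"dp": [0.0002, -0.0006, 0], "yaw": 0}, {"dp": [0.0004, -0.0012, 0], "yaw": 0}, {"dp": [0.0004, -0.0012, 0], "yaw": 0}]}}

```text
time_s: 8.9
tcp_pos: [0.578, -0.0662, 0.1296]
eef_rot: [-180.0, -0.0, -69.7]
contact_force: [5.8, 1.1, -2.3]
gripper_width: 0.0152
gripper_force: 15.0
```

Emit:
{"api": "apply_moves", "payload": {"targets": [{"dp": [0, 0, 0], "yaw": 0}, {"dp": [0, 0, 0], "yaw": 0}, {"dp": [0, 0, 0], "yaw": 0}, {"dp": [0, 0, 0], "yaw": 0}, {"dp": [0, 0, 0], "yaw": 0}, {"dp": [0, 0, 0], "yaw": 0}, {"dp": [0, 0, 0], "yaw": 0}, {"dp": [0, 0, 0], "yaw": 0}, {"dp": [0, 0, 0.03], "yaw": 0}, {"dp": [0, 0, 0.07], "yaw": 0}, {"dp": [0, 0, 0.11], "yaw": 0}, {"dp": [0, 0, 0.12], "yaw": 0}, {"dp": [0, 0, 0.12], "yaw": 0}], "grip": -1}}

```text
time_s: 9.98
tcp_pos: [0.5797, -0.0659, 0.2542]
eef_rot: [-179.6, -0.1, -69.7]
contact_force: [-0.6, -0.3, -0.1]
gripper_width: 0.0874
gripper_force: 0.0
```

Emit:
{"api": "apply_moves", "payload": {"targets": [{"dp": [-0.109, 0.289, 0], "yaw": 0}, {"dp": [-0.109, 0.289, 0], "yaw": 0}, {"dp": [-0.109, 0.289, 0], "yaw": 0}, {"dp": [-0.109, 0.289, 0], "yaw": 0}, {"dp": [-0.109, 0.289, 0], "yaw": 0}, {"dp": [-0.109, 0.289, 0], "yaw": 0}, {"dp": [-0.109, 0.289, 0], "yaw": 0}, {"dp": [-0.109, 0.289, 0], "yaw": 0}, {"dp": [-0.109, 0.289, 0], "yaw": 0}, {"dp": [-0.109, 0.289, 0], "yaw": 0}, {"dp": [-0.109, 0.289, 0], "yaw": 0}, {"dp": [-0.109, 0.289, 0], "yaw": 0}]}}

```text
time_s: 10.98
tcp_pos: [0.4688, 0.2222, 0.2492]
eef_rot: [180.0, -0.0, -69.8]
contact_force: [-0.1, 0.7, 0.5]
gripper_width: 0.0878
gripper_force: 0.0
```

Run:
```python
from h import *
c=wrist("w2")
```

```text
10.9833 [0.46875647 0.22220967 0.24920603] [ 1.79964685e+02 -1.61742803e-02 -6.97909921e+01] [-0.10024377  0.66975764  0.52064043] [ 47.1   5.8 -18.7  -0.  -65.6 -26.9]
```

View pics/w2.png

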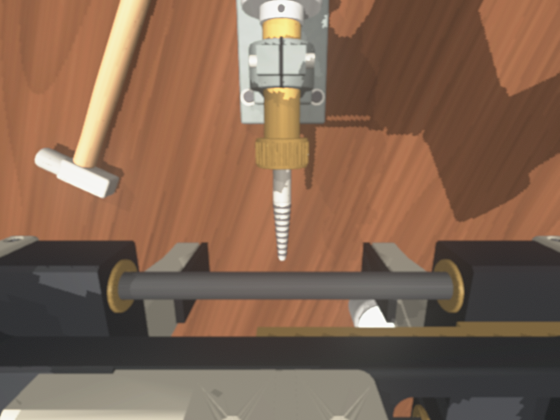

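The ring is at u 256–308, v 136–168, centred on u=282. The hub is at (282,8), and the inner bush end is near v≈20–38.

Run:
```python
from h import *
c=dict(np.load("pics/w2.npz"));X=cloud(c);Z=c["range_z"]
d=np.array([-.347,.938,0]);h=np.array([.938,.347,0])
for v in range(92,262,6):
    x=X[v,245:320];m=(Z[v,245:320]>0)&(x[:,2]>.09)
    if m.sum()<2: continue
    i=np.where(m)[0];e=(i[0]+i[-1])/2+245
    a=ray(c,e,v,.125);k=x[m][np.argmax(x[m][:,2])]
    print(v,m.sum(),e,k.round(4),"s",(k@d).round(4),"axis",a.round(4),"h",(a@h).round(4))
R=X[130:175,250:315];mm=(Z[130:175,250:315]>0)&(R[...,2]>.137)
q=R[mm];print("ring s",np.percentile(q@d,[0,2,50,98,100]).round(4),"h",np.percentile(q@h,[1,50,99]).round(4))
q0=q[q[:,2]>.1425];print(np.percentile(q0@d,[0,2,50,98,100]).round(4),len(q0),"tail h",np.array([.5769,-.0626,0])@h)
```

```text
92 37 282.0 [0.5058 0.132  0.1407] s -0.0517 axis [0.5058 0.1303 0.125 ] h 0.5196
98 37 282.0 [0.5022 0.1352 0.1399] s -0.0475 axis [0.5042 0.1346 0.125 ] h 0.5196
104 37 282.0 [0.5007 0.1393 0.1403] s -0.0431 axis [0.5026 0.139  0.125 ] h 0.5197
110 36 281.5 [0.4977 0.1429 0.1406] s -0.0387 axis [0.5014 0.1435 0.125 ] h 0.5201
116 36 281.5 [0.4969 0.1473 0.1406] s -0.0342 axis [0.4998 0.1479 0.125 ] h 0.5201
122 36 281.5 [0.4975 0.1524 0.1405] s -0.0297 axis [0.4981 0.1524 0.125 ] h 0.5201
128 35 282.0 [0.4952 0.1564 0.14  ] s -0.0252 axis [0.4961 0.1568 0.125 ] h 0.5197
134 35 282.0 [0.4937 0.1607 0.1402] s -0.0206 axis [0.4944 0.1614 0.125 ] h 0.5197
140 52 281.5 [0.4929 0.165  0.1474] s -0.0163 axis [0.4931 0.1662 0.125 ] h 0.5202
146 52 282.0 [0.4898 0.1687 0.1477] s -0.0117 axis [0.491  0.1707 0.125 ] h 0.5198
152 53 282.0 [0.4919 0.1744 0.1475] s -0.0071 axis [0.4892 0.1754 0.125 ] h 0.5198
158 53 282.0 [0.4859 0.1771 0.1479] s -0.0025 axis [0.4875 0.1802 0.125 ] h 0.5198
164 51 282.0 [0.488  0.1828 0.1478] s 0.0022 axis [0.4857 0.185  0.125 ] h 0.5198
170 19 282.0 [0.4843 0.1
[... 638 characters left out ...]
82.5 [0.4712 0.2296 0.1318] s 0.0518 axis [0.4684 0.2308 0.125 ] h 0.5195
224 15 282.0 [0.4668 0.234  0.1315] s 0.0575 axis [0.4669 0.2364 0.125 ] h 0.52
230 14 282.5 [0.4674 0.2401 0.1318] s 0.0631 axis [0.4645 0.2417 0.125 ] h 0.5195
236 13 282.0 [0.4619 0.2445 0.1312] s 0.069 axis [0.4629 0.2473 0.125 ] h 0.52
242 11 282.0 [0.4616 0.2507 0.1308] s 0.075 axis [0.4608 0.2529 0.125 ] h 0.52
248 10 282.5 [0.4603 0.2568 0.1302] s 0.0811 axis [0.4583 0.2584 0.125 ] h 0.5196
254 9 282.0 [0.4573 0.2623 0.1296] s 0.0874 axis [0.4566 0.2643 0.125 ] h 0.52
ring s [-0.0237 -0.0229 -0.0071  0.0058  0.0066] h [0.5018 0.5196 0.5376]
[-0.017  -0.0169 -0.0055  0.0058  0.0066] 933 tail h 0.5194099999999999
```

Emit:
{"api": "apply_moves", "payload": {"targets": [{"dp": [0.0206, -0.0471, 0], "yaw": 0}, {"dp": [0.0206, -0.0471, -0.03], "yaw": 0}, {"dp": [0.0206, -0.0471, -0.06], "yaw": 0}, {"dp": [0.0206, -0.0471, -0.09], "yaw": 0}, {"dp": [0.0206, -0.0471, -0.11], "yaw": 0}, {"dp": [0.0206, -0.0471, -0.119], "yaw": 0}, {"dp": [0.0206, -0.0471, -0.119], "yaw": 0}, {"dp": [0.0206, -0.0471, -0.119], "yaw": 0}, {"dp": [0.0206, -0.0471, -0.119], "yaw": 0}, {"dp": [0.0206, -0.0471, -0.119], "yaw": 0}]}}

```text
time_s: 11.87
tcp_pos: [0.4901, 0.1765, 0.1321]
eef_rot: [-179.9, 0.0, -69.7]
contact_force: [0.2, -0.3, -0.3]
gripper_width: 0.0875
gripper_force: 0.0
```

Emit:
{"api": "apply_moves", "payload": {"targets": [{"dp": [0, 0, 0], "yaw": 0}]}}

```text
time_s: 11.95
tcp_pos: [0.4898, 0.1764, 0.1318]
eef_rot: [-179.9, 0.0, -69.7]
contact_force: [0.5, -0.1, 0.2]
gripper_width: 0.0877
gripper_force: 0.0
```

Emit:
{"api": "apply_moves", "payload": {"targets": [{"dp": [-0.0005, -0.001, -0.001], "yaw": 0}, {"dp": [-0.0005, -0.001, -0.001], "yaw": 0}, {"dp": [-0.0005, -0.001, -0.001], "yaw": 0}, {"dp": [-0.0005, -0.001, -0.001], "yaw": 0}, {"dp": [-0.0005, -0.001, -0.001], "yaw": 0}, {"dp": [-0.0005, -0.001, -0.001], "yaw": 0}, {"dp": [-0.0005, -0.001, -0.001], "yaw": 0}, {"dp": [-0.0005, -0.001, -0.001], "yaw": 0}, {"dp": [-0.0005, -0.001, -0.001], "yaw": 0}, {"dp": [-0.0005, -0.001, -0.001], "yaw": 0}], "grip": 1, "squeeze": 40}}

```text
time_s: 12.78
tcp_pos: [0.4892, 0.1752, 0.1296]
eef_rot: [-180.0, 0.0, -69.7]
contact_force: [3.4, -0.3, -2.3]
gripper_width: 0.0431
gripper_force: 40.0
```

Emit:
{"api": "apply_moves", "payload": {"targets": [{"dp": [0.00017, -0.00047, 0], "yaw": 0}, {"dp": [0.00035, -0.00094, 0], "yaw": 0}, {"dp": [0.00052, -0.00141, 0], "yaw": 0}, {"dp": [0.00069, -0.00188, 0], "yaw": 0}]}}

```text
time_s: 13.12
tcp_pos: [0.4894, 0.1748, 0.1296]
eef_rot: [-179.9, 0.1, -69.7]
contact_force: [-2.4, 10.9, -1.9]
gripper_width: 0.0431
gripper_force: 40.0
```

Emit:
{"api": "apply_moves", "payload": {"targets": [{"dp": [0.00017, -0.00047, 0], "yaw": 0}, {"dp": [0.00035, -0.00094, 0], "yaw": 0}, {"dp": [0.00052, -0.00141, 0], "yaw": 0}, {"dp": [0.00069, -0.00188, 0], "yaw": 0}]}}

```text
time_s: 13.45
tcp_pos: [0.49, 0.1731, 0.1296]
eef_rot: [-179.9, 0.2, -69.7]
contact_force: [-2.1, 10.2, -1.6]
gripper_width: 0.0429
gripper_force: 40.0
```

Emit:
{"api": "apply_moves", "payload": {"targets": [{"dp": [0.00017, -0.00047, 0], "yaw": 0}, {"dp": [0.00035, -0.00094, 0], "yaw": 0}, {"dp": [0.00052, -0.00141, 0], "yaw": 0}, {"dp": [0.00069, -0.00188, 0], "yaw": 0}, {"dp": [0.00087, -0.00235, 0], "yaw": 0}, {"dp": [0.00104, -0.00281, 0], "yaw": 0}, {"dp": [0.00121, -0.00328, 0], "yaw": 0}, {"dp": [0.00139, -0.00375, 0], "yaw": 0}, {"dp": [0.00156, -0.00422, 0], "yaw": 0}, {"dp": [0.00174, -0.00469, 0], "yaw": 0}, {"dp": [0.00191, -0.00516, 0], "yaw": 0}, {"dp": [0.00208, -0.00563, 0], "yaw": 0}, {"dp": [0.00226, -0.0061, 0], "yaw": 0}, {"dp": [0.00243, -0.00657, 0], "yaw": 0}, {"dp": [0.0026, -0.00704, 0], "yaw": 0}, {"dp": [0.00278, -0.0075, 0], "yaw": 0}, {"dp": [0.00295, -0.00797, 0], "yaw": 0}, {"dp": [0.00312, -0.00844, 0], "yaw": 0}]}}

```text
time_s: 14.95
tcp_pos: [0.4931, 0.1646, 0.1296]
eef_rot: [-179.9, 0.2, -69.7]
contact_force: [-1.3, 10.0, -1.8]
gripper_width: 0.043
gripper_force: 40.0
```

Emit:
{"api": "apply_moves", "payload": {"targets": [{"dp": [0.00017, -0.00047, 0], "yaw": 0}, {"dp": [0.00035, -0.00094, 0], "yaw": 0}, {"dp": [0.00052, -0.00141, 0], "yaw": 0}, {"dp": [0.00069, -0.00188, 0], "yaw": 0}]}}

```text
time_s: 15.28
tcp_pos: [0.4938, 0.1628, 0.1296]
eef_rot: [-179.9, 0.2, -69.7]
contact_force: [-1.5, 9.6, -1.5]
gripper_width: 0.043
gripper_force: 40.0
```

Emit:
{"api": "apply_moves", "payload": {"targets": [{"dp": [9e-05, -0.00024, 0], "yaw": 0}, {"dp": [0.00017, -0.00047, 0], "yaw": 0}, {"dp": [0.00026, -0.00071, 0], "yaw": 0}, {"dp": [0.00035, -0.00094, 0], "yaw": 0}, {"dp": [0.00043, -0.00118, 0], "yaw": 0}, {"dp": [0.00052, -0.00141, 0], "yaw": 0}]}}

```text
time_s: 15.78
tcp_pos: [0.4943, 0.1613, 0.1296]
eef_rot: [-179.9, 0.1, -69.7]
contact_force: [-2.7, 10.7, -2.1]
gripper_width: 0.043
gripper_force: 40.0
```

Emit:
{"api": "apply_moves", "payload": {"targets": [{"dp": [9e-05, -0.00024, 0], "yaw": 0}, {"dp": [0.00017, -0.00047, 0], "yaw": 0}]}}

```text
time_s: 15.95
tcp_pos: [0.4945, 0.1609, 0.1296]
eef_rot: [-179.9, 0.1, -69.7]
contact_force: [-2.8, 9.8, -1.7]
gripper_width: 0.0432
gripper_force: 40.0
```

Emit:
{"api": "apply_moves", "payload": {"targets": [{"dp": [9e-05, -0.00024, 0], "yaw": 0}, {"dp": [0.00017, -0.00047, 0], "yaw": 0}]}}

```text
time_s: 16.12
tcp_pos: [0.4947, 0.1605, 0.1296]
eef_rot: [-179.9, 0.2, -69.7]
contact_force: [-3.5, 12.6, -2.0]
gripper_width: 0.0429
gripper_force: 40.0
```

Emit:
{"api": "apply_moves", "payload": {"targets": [{"dp": [9e-05, -0.00024, 0], "yaw": 0}, {"dp": [0.00017, -0.00047, 0], "yaw": 0}]}}

```text
time_s: 16.28
tcp_pos: [0.4947, 0.1604, 0.1296]
eef_rot: [-179.9, 0.2, -69.7]
contact_force: [-5.3, 14.5, -0.3]
gripper_width: 0.0436
gripper_force: 40.0
```

Emit:
{"api": "apply_moves", "payload": {"targets": [{"dp": [9e-05, -0.00024, 0], "yaw": 0}, {"dp": [0.00017, -0.00047, 0], "yaw": 0}]}}

```text
time_s: 16.45
tcp_pos: [0.4947, 0.1604, 0.1296]
eef_rot: [-179.9, 0.2, -69.7]
contact_force: [-7.2, 17.4, -0.8]
gripper_width: 0.0431
gripper_force: 40.0
```

Solid: the ring has stopped at 19 N, after 15.8 mm. I'll relax the load, release and go back to the tail.

Emit:
{"api": "apply_moves", "payload": {"targets": [{"dp": [-0.0003, 0.0008, 0], "yaw": 0}, {"dp": [-0.0006, 0.0016, 0], "yaw": 0}, {"dp": [-0.0009, 0.0024, 0], "yaw": 0}, {"dp": [-0.001, 0.0027, 0], "yaw": 0}, {"dp": [-0.001, 0.0027, 0], "yaw": 0}]}}

```text
time_s: 16.87
tcp_pos: [0.4946, 0.1606, 0.1296]
eef_rot: [-179.9, 0.0, -69.7]
contact_force: [4.6, 2.3, -4.5]
gripper_width: 0.0432
gripper_force: 40.0
```

Emit:
{"api": "apply_moves", "payload": {"targets": [{"dp": [0, 0, 0], "yaw": 0}, {"dp": [0, 0, 0], "yaw": 0}, {"dp": [0, 0, 0], "yaw": 0}, {"dp": [0, 0, 0], "yaw": 0}, {"dp": [0, 0, 0], "yaw": 0}, {"dp": [0, 0, 0], "yaw": 0}, {"dp": [0, 0, 0], "yaw": 0}, {"dp": [0, 0, 0], "yaw": 0}, {"dp": [0, 0, 0.03], "yaw": 0}, {"dp": [0, 0, 0.07], "yaw": 0}, {"dp": [0, 0, 0.11], "yaw": 0}, {"dp": [0, 0, 0.11], "yaw": 0}], "grip": -1}}

```text
time_s: 17.87
tcp_pos: [0.4976, 0.1618, 0.2477]
eef_rot: [-179.3, 0.1, -69.7]
contact_force: [1.4, 1.3, 0.8]
gripper_width: 0.088
gripper_force: 0.0
```

Emit:
{"api": "apply_moves", "payload": {"targets": [{"dp": [0.089, -0.241, 0], "yaw": 0}, {"dp": [0.089, -0.241, 0], "yaw": 0}, {"dp": [0.089, -0.241, 0], "yaw": 0}, {"dp": [0.089, -0.241, 0], "yaw": 0}, {"dp": [0.089, -0.241, 0], "yaw": 0}, {"dp": [0.089, -0.241, 0], "yaw": 0}, {"dp": [0.089, -0.241, 0], "yaw": 0}, {"dp": [0.089, -0.241, 0], "yaw": 0}, {"dp": [0.089, -0.241, 0], "yaw": 0}, {"dp": [0.089, -0.241, 0], "yaw": 0}, {"dp": [0.089, -0.241, 0], "yaw": 0}, {"dp": [0.089, -0.241, 0], "yaw": 0}]}}

```text
time_s: 18.87
tcp_pos: [0.583, -0.0795, 0.2399]
eef_rot: [-180.0, -0.0, -69.6]
contact_force: [0.5, -0.3, -0.0]
gripper_width: 0.0877
gripper_force: 0.0
```

Run:
```python
from h import *
c=wrist("w3");X=cloud(c);Z=c["range_z"]
for v in range(176,250,4):
    x=X[v,265:302];m=(Z[v,265:302]>0)&(x[:,2]>.115)&(x[:,2]<.14)
    if m.sum()<3: continue
    i=np.where(m)[0];e=(i[0]+i[-1])/2+265;print(v,ray(c,e,v,.125).round(4))
```

```text
18.8667 [ 0.58300633 -0.07954974  0.23986419] [-1.79970921e+02 -9.85990711e-04 -6.96387178e+01] [ 0.50558154 -0.31678825 -0.02914388] [ 11.3  12.8 -11.4  -0.  -65.8   9.1]
180 [ 0.593  -0.1061  0.125 ]
184 [ 0.5914 -0.103   0.125 ]
188 [ 0.5906 -0.0997  0.125 ]
192 [ 0.5894 -0.0964  0.125 ]
196 [ 0.5882 -0.0931  0.125 ]
200 [ 0.587  -0.0898  0.125 ]
204 [ 0.5857 -0.0864  0.125 ]
208 [ 0.5844 -0.0831  0.125 ]
212 [ 0.5832 -0.0797  0.125 ]
216 [ 0.5819 -0.0763  0.125 ]
220 [ 0.5806 -0.0728  0.125 ]
224 [ 0.5793 -0.0694  0.125 ]
228 [ 0.578  -0.0659  0.125 ]
232 [ 0.5767 -0.0623  0.125 ]
236 [ 0.5754 -0.0588  0.125 ]
240 [ 0.574  -0.0552  0.125 ]
244 [ 0.5727 -0.0516  0.125 ]
248 [ 0.5713 -0.048   0.125 ]
```

Emit:
{"api": "apply_moves", "payload": {"targets": [{"dp": [0.0004, -0.0008, -0.03], "yaw": 0}, {"dp": [0.0004, -0.0008, -0.06], "yaw": 0}, {"dp": [0.0004, -0.0008, -0.09], "yaw": 0}, {"dp": [0.0004, -0.0008, -0.104], "yaw": 0}, {"dp": [0.0004, -0.0008, -0.11], "yaw": 0}, {"dp": [0.0004, -0.0008, -0.11], "yaw": 0}, {"dp": [0.0004, -0.0008, -0.11], "yaw": 0}, {"dp": [0.0004, -0.0008, -0.11], "yaw": 0}, {"dp": [0.0004, -0.0008, -0.11], "yaw": 0}, {"dp": [0.0004, -0.0008, -0.11], "yaw": 0}]}}

```text
time_s: 19.75
tcp_pos: [0.5842, -0.0814, 0.1308]
eef_rot: [-179.9, -0.0, -69.7]
contact_force: [0.2, -0.2, -0.5]
gripper_width: 0.0878
gripper_force: 0.0
```

Emit:
{"api": "apply_moves", "payload": {"targets": [{"dp": [0, 0, 0], "yaw": 0}, {"dp": [0, 0, 0], "yaw": 0}, {"dp": [0, 0, 0], "yaw": 0}, {"dp": [0, 0, 0], "yaw": 0}, {"dp": [0, 0, 0], "yaw": 0}, {"dp": [0, 0, 0], "yaw": 0}, {"dp": [0, 0, 0], "yaw": 0}, {"dp": [0, 0, 0], "yaw": 0}, {"dp": [0, 0, 0], "yaw": 0}, {"dp": [0, 0, 0], "yaw": 0}, {"dp": [0, 0, 0], "yaw": 0}, {"dp": [0, 0, 0], "yaw": 0}], "grip": 1, "squeeze": 40}}

```text
time_s: 20.75
tcp_pos: [0.5837, -0.0814, 0.1296]
eef_rot: [-180.0, -0.0, -69.7]
contact_force: [0.5, 0.5, -0.2]
gripper_width: 0.0151
gripper_force: 40.0
```

Emit:
{"api": "apply_moves", "payload": {"targets": [{"dp": [-9e-05, 0.00024, 0], "yaw": 0}, {"dp": [-0.00017, 0.00047, 0], "yaw": 0}, {"dp": [-0.00026, 0.00071, 0], "yaw": 0}, {"dp": [-0.00035, 0.00094, 0], "yaw": 0}, {"dp": [-0.00043, 0.00118, 0], "yaw": 0}, {"dp": [-0.00052, 0.00141, 0], "yaw": 0}]}}

```text
time_s: 21.25
tcp_pos: [0.5837, -0.0813, 0.1296]
eef_rot: [-180.0, -0.1, -69.7]
contact_force: [5.9, -9.1, -4.8]
gripper_width: 0.0145
gripper_force: 40.0
```

Emit:
{"api": "apply_moves", "payload": {"targets": [{"dp": [-9e-05, 0.00024, 0], "yaw": 0}, {"dp": [-9e-05, 0.00024, 0], "yaw": 0}]}}

```text
time_s: 21.42
tcp_pos: [0.5836, -0.0811, 0.1296]
eef_rot: [-180.0, -0.1, -69.7]
contact_force: [5.0, -8.0, -4.7]
gripper_width: 0.0147
gripper_force: 40.0
```

Emit:
{"api": "apply_moves", "payload": {"targets": [{"dp": [-9e-05, 0.00024, 0], "yaw": 0}, {"dp": [-9e-05, 0.00024, 0], "yaw": 0}]}}

```text
time_s: 21.58
tcp_pos: [0.5835, -0.0809, 0.1296]
eef_rot: [-180.0, -0.1, -69.7]
contact_force: [5.4, -8.2, -4.5]
gripper_width: 0.0152
gripper_force: 40.0
```

Emit:
{"api": "apply_moves", "payload": {"targets": [{"dp": [-9e-05, 0.00024, 0], "yaw": 0}, {"dp": [-9e-05, 0.00024, 0], "yaw": 0}]}}

```text
time_s: 21.75
tcp_pos: [0.5834, -0.0806, 0.1296]
eef_rot: [-180.0, -0.1, -69.7]
contact_force: [5.5, -9.2, -5.2]
gripper_width: 0.0151
gripper_force: 40.0
```

Emit:
{"api": "apply_moves", "payload": {"targets": [{"dp": [-9e-05, 0.00024, 0], "yaw": 0}, {"dp": [-9e-05, 0.00024, 0], "yaw": 0}]}}

```text
time_s: 21.92
tcp_pos: [0.5834, -0.0804, 0.1296]
eef_rot: [-180.0, -0.1, -69.7]
contact_force: [4.4, -9.9, -4.5]
gripper_width: 0.0148
gripper_force: 40.0
```

Emit:
{"api": "apply_moves", "payload": {"targets": [{"dp": [0.0002, -0.0006, 0], "yaw": 0}, {"dp": [0.0004, -0.0012, 0], "yaw": 0}, {"dp": [0.0006, -0.0017, 0], "yaw": 0}, {"dp": [0.0008, -0.0022, 0], "yaw": 0}, {"dp": [0.0008, -0.0022, 0], "yaw": 0}, {"dp": [0.0008, -0.0022, 0], "yaw": 0}]}}

```text
time_s: 22.42
tcp_pos: [0.5835, -0.081, 0.1296]
eef_rot: [-180.0, 0.0, -69.7]
contact_force: [0.8, 2.2, -1.7]
gripper_width: 0.0151
gripper_force: 40.0
```

The spindle came back 0.6 mm against drag only, so it is free, with about 1 mm of float. Letting go.

Emit:
{"api": "apply_moves", "payload": {"targets": [{"dp": [0, 0, 0], "yaw": 0}, {"dp": [0, 0, 0], "yaw": 0}, {"dp": [0, 0, 0], "yaw": 0}, {"dp": [0, 0, 0], "yaw": 0}, {"dp": [0, 0, 0], "yaw": 0}, {"dp": [0, 0, 0], "yaw": 0}, {"dp": [0, 0, 0], "yaw": 0}, {"dp": [0, 0, 0], "yaw": 0}, {"dp": [0, 0, 0], "yaw": 0}, {"dp": [0, 0, 0.03], "yaw": 0}, {"dp": [0, 0, 0.07], "yaw": 0}, {"dp": [0, 0, 0.1], "yaw": 0}, {"dp": [0, 0, 0.11], "yaw": 0}, {"dp": [0, 0, 0.11], "yaw": 0}, {"dp": [0, 0, 0.11], "yaw": 0}], "grip": -1}}

```text
time_s: 23.67
tcp_pos: [0.5835, -0.0812, 0.2399]
eef_rot: [-179.9, 0.0, -69.7]
contact_force: [0.0, 0.6, -1.2]
gripper_width: 0.0877
gripper_force: 0.0
```

Run:
```python
from h import *
c=wrist("w4");X=cloud(c);Z=c["range_z"]
for v in range(168,190,2):
    x=X[v,265:302];m=(Z[v,265:302]>0)&(x[:,2]>.115)&(x[:,2]<.14)
    if m.sum()>2: print(v,ray(c,283,v,.125).round(4));break
from plant import r
print(r.close_job())
```

```text
23.6667 [ 0.58345718 -0.08120203  0.23987209] [-1.79924050e+02  8.05842775e-03 -6.97479475e+01] [ 0.03820611  0.60731487 -1.156237  ] [ 11.1  12.8 -11.3  -0.  -65.8   9.2]
182 [ 0.5949 -0.1054  0.125 ]
the job is handed in; nothing more can be done
None
```

I felt the end float at about 15.8 mm and took it up solid with the thrust bush, then eased the bush back to leave about 1 mm by arm position. The spindle was free when I let go, the loose things were not touched, and the job is handed in; no verdict came back.

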